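# Bolt the longer steel box shut

## Task

Two grey steel boxes with barrel bolts on their lids stand on the bench. Lock the longer, taller box: slide its bolt all the way across into the staple on the fixed end strip, then turn the ball handle fully down into the notch of the guide and let go of it. Leave the bolt of the shorter box as it is.

Things in the scene. Friction and masses are not known exactly. Their poses are not given: they have to be found in the camera images.
- long_box_ball (a point): Centre of the 20 mm steel ball on the bolt handle of the longer box (grey steel, 260 long, 150 wide, 75 high, fixed); about 145 mm above the bench. Its 8 mm stem is 52 mm long from bolt axis to ball. y axis: level, along the bolt, the way it slides to lock (to the robot's left, up to 20 degrees askew). z axis: from the bolt axis along the stem to the ball, upright at the start.
- long_box_bolt (a joint): Slide of that box's level 12 mm bolt rod (axis 18 mm above the box's top), m: 0 drawn back, 0.045 fully across (stop), its end in the staple; starts at 0 to 0.012. Friction about 2 N; stays where left. Guide plates up to 35 mm high stand 9 mm either side of the axis; the one on the robot's side keeps the handle within 16 degrees of upright until about 0.031, where its 28 mm wide notch begins.
- long_box_handle (a joint): Turn of that box's handle about the bolt axis, rad: 0 upright, growing as the ball swings down toward the robot, 1.31 fully down in the notch (stop; ball centre then 31 mm above the box's top, 50 mm from the bolt axis on the robot's side). Starts within 0.15 of upright. Light friction, 0.2 N at the ball: stays where left near upright, drops by its own weight past about 0.6.
- short_box_ball (a point): Centre of the same kind of ball on the same kind of bolt on the shorter box (190 long, 105 wide, 50 high, fixed), about 120 mm above the bench, same axes; upright and drawn back. To be left alone.

How it is judged:
By the outcome, as a careful person would: the job done as asked, in the order asked, and still so for the second after the job is handed in, with the robot touching nothing.
It also fails if it takes over 32 s, if anything falls off the work surface, if the arm or the gripper's body presses on something with over 40 N, if the wrist force passes 120 N, or if a joint passes its speed limit or range.

## Robot

A 6-joint arm with a two-finger parallel gripper is mounted at the origin on a cart in front of the work surface, level with it; the furniture and walls round the work are solid. World frame = base frame: x ahead of the robot, y to its left, z up, the work surface at z = 0. Lengths are in m, angles in degrees, forces in N, time in s.
With the tool pointing down it reaches from about 0.4 to 0.825 m from the base axis. Payload 7 kg.
Tool frame: the origin (TCP) lies on the centre line of the jaws, within the pads' length; the fingertips stand 8 mm ahead of it and the grasp point (between the pads) lies 11 mm behind it; z points along the fingers, y is the line along which they close (so a half turn about z gives the same grasp; the last joint's range is limited). The gripper opens to 88 mm and grips with 3 to 60 N. Pads are 19 mm wide; open, the fingers measure 130 mm over their backs; the gripper's body (78 mm by 193 mm) begins 47 mm behind the grasp point.
Start: joints at [-60.327, 20.546, 0.682, 0, -70.136, -16.507], TCP at [0.154, -0.657, 0.235] pointing down, gripper open.
Joint ranges: [-176.03, 176.03], [-82.01, 121.73], [-58.28, 71.71], [-173.87, 95.51], [-174.79, -0.11], [-173.66, 173.66]. Speed limits (degrees/s): [136.94, 136.94, 172.46, 180, 180, 180].

## Interface

Orientations are given as [roll, pitch, yaw] about the fixed x, y, z axes, in that order (R = Rz(yaw) Ry(pitch) Rx(roll)).
In Python, from plant import ctrl, vision gives the robot as it stands. The module is installed in compiled form; this text tells all that it offers.
- The arm moves only by the tool move_arm, never from a script. Its argument "moves" is one flat list of numbers, 7 for each row, row after row: the finger opening in cm, from 0 to 8.76, then the shift along the tool's x, y, z in cm, then the turn, a rotation vector about the tool's x, y, z in rad. A call has 1 to 8 rows; each row shifts and turns the commanded pose from where the row before left it, along the tool's axes as they then stand; what a row does not reach is not made up. A row lasts 1/10 s, in which the tool goes at most 50 mm and 8.59 degrees, less where a joint would pass 70% of its speed; a pose out of reach is approached as far as the arm can. A call with a gripper value outside its range is refused whole. The fingers move at their own pace and stop on an object; the grip force is fixed at half the most. Time passes only in rows, so rows that do not move let the fingers close. It gives the time, the measured TCP pose, the force, the opening and the grip force at its end, in the units of the state.
- ctrl.get_obs(): the state, without advancing time (a new reading comes with each control period).
- vision.snapshot(name): name is "scene" or "top" or "wrist"; returns (picture, depth): 400x640x3 uint8, red, green, blue; 400x640 float32, m along the optical axis (not along the pixel's ray), 0 where there is no reading.
- vision.camera_model(name): a dict with "vertical_fov" (degrees; the focal length in pixels is half the picture's height over the tangent of half this angle, whatever the lens; pixels are square), "cx", "cy" (the principal point, pixels), "cam_to_world" (4x4, takes a point from camera to world coordinates). Camera axes: x right, y down, z forward; pixel columns grow to the right and rows downward; lengths in m; the calibration is good to about 2 mm. A picture is of the moment at which its call begins: read the wrist's pose just before it. camera_model takes no time and is no camera call; for the wrist camera it gives the pose at the moment of the call.
- ctrl.close_job(): hands the job in; it is judged then, once.
The state is a dict: "clock": time; "joint_pos": joint angles; "qvel": joint speeds; "tau": joint torques, N m; "tool_pos": TCP position; "orientation": TCP orientation; "force": force on the tool from outside, world axes, zero at the start; "moment": the same for the moment, N m; "opening": finger opening in m; "gripper_force": force on a finger pad.
Only numpy, scipy, OpenCV 4.12 (cv2) and the standard library are available. Lean on these libraries where they do the work, as an engineer would, in place of code of your own. Each camera call takes 0.05 s, during which the arm holds its last target. There are 200 camera calls.

## Working session

There is one attempt and no reset: what is moved stays moved. The work goes in short steps, Python scripts to look and compute and a tool call to move; the robot and the scene stay as the last step left them, time stands still between calls to the robot, and variables do not carry over. Pictures are saved under pics/ and viewed, at most 10 in all, crops included, and the job is handed in when it is done.

Besides the shell and the picture viewer there is one more tool, called as name(argument=value, ...), one argument or row to a line, values as JSON. move_arm: Moves the arm, as the interface text tells. Its arguments: {"type":"object","properties":{"moves":{"type":"array"}},"required":["moves"]}

```bash
mkdir -p pics; cat > h.py <<'E'
import numpy as np, cv2
from plant import ctrl, vision
def snap(n):
    m=vision.camera_model(n); p,d=vision.snapshot(n); f=200/np.tan(np.radians(m["vertical_fov"])/2)
    v,u=np.mgrid[:400,:640]
    P=np.stack([(u-m["cx"])*d/f,(v-m["cy"])*d/f,d,np.ones_like(d)],-1)@np.array(m["cam_to_world"]).T
    P=P[...,:3]; P[d==0]=np.nan
    return p,d,P
E
python3 - <<'E'
from h import *
print(ctrl.get_obs())
for n in("scene","top"):
    p,d,P=snap(n); cv2.imwrite(f"pics/{n}0.png",p[...,::-1]); np.savez(f"{n}0.npz",p=p,d=d,P=P)
    print(n,vision.camera_model(n))
E
```

```text
{'clock': 0.0, 'joint_pos': array([-6.03255988e+01,  2.05911265e+01,  6.34763243e-01, -2.10075627e-02,
       -7.01358465e+01, -1.65081150e+01]), 'qvel': array([-0.01330459,  0.05765174, -0.02904396,  0.06647391, -0.04420731,
        0.00421434]), 'tau': array([ 1.02368849e-03, -5.82727182e+01,  2.93052775e+01,  6.99730530e+00,
        6.86197905e-03, -2.02287520e-04]), 'tool_pos': array([ 0.15363857, -0.65679872,  0.23363089]), 'orientation': array([ 1.79905979e+02, -7.26966308e-03, -1.66840862e+02]), 'force': array([ 1.00965591, -0.53060159,  0.48625233]), 'moment': array([-0.00981245, -0.05216681, -0.04372067]), 'gripper_force': 0.0, 'opening': 0.08744970403452998}
scene {'vertical_fov': 42.37168550496824, 'cx': 325.51309724893906, 'cy': 204.8004430898157, 'cam_to_world': array([[ 0.67974461, -0.34550046,  0.64697504, -0.04120938],
       [-0.73325541, -0.34037768,  0.58862513, -0.61261035],
       [ 0.01684561, -0.8745127 , -0.48470998,  0.63079809],
       [ 0.        ,  0.        ,  0.        ,  1.        ]])}
top {'vertical_fov': 50.67039106188492, 'cx': 325.1256146495557, 'cy': 202.1029671322307, 'cam_to_world': array([[-0.00207151, -0.9961044 ,  0.08815746,  0.49958834],
       [-0.99926607,  0.00543394,  0.03791824, -0.06362199],
       [-0.03824957, -0.08801422, -0.99538458,  1.0796773 ],
       [ 0.        ,  0.        ,  0.        ,  1.        ]])}
```

View pics/scene0.png

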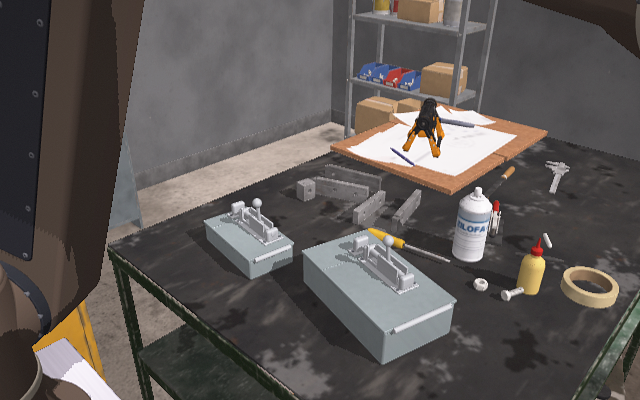

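View pics/top0.png

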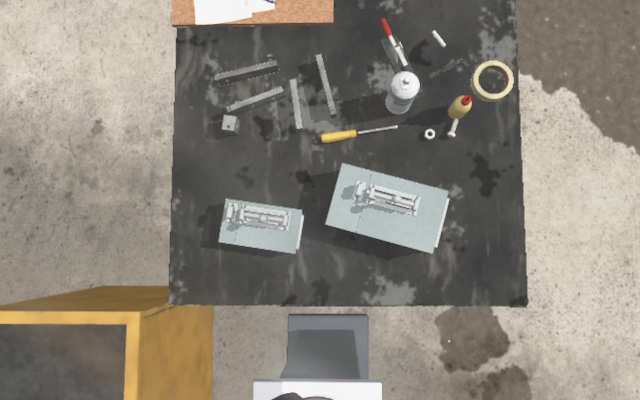

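The longer box is at top view (388,208), its ball near scene pixel (389,242). The shorter box is at top view (260,227). Next I'll measure the ball and the bolt axis.

```bash
python3 - <<'E'
from h import *
T=np.load("top0.npz");S=np.load("scene0.npz")
P=T["P"]; roi=np.zeros((400,640),bool); roi[155:260,320:455]=1
m=roi&(abs(P[...,2]-.075)<.008)
print("lid z",np.nanmedian(P[m][:,2]))
r=cv2.minAreaRect(P[m][:,:2].astype(np.float32)); print(r, cv2.boxPoints(r))
for nm,D,b in(("top",P,(155,260,320,455)),("scene",S["P"],(225,320,330,450))):
    Q=D[b[0]:b[1],b[2]:b[3]]
    q=Q[Q[...,2]>.128]; print(nm,len(q),q.mean(0),q.min(0),q.max(0)) if len(q) else print(nm,0)
    # guide plates 100..112
    g=Q[(Q[...,2]>.085)&(Q[...,2]<.118)]; 
    rr=cv2.minAreaRect(g[:,:2].astype(np.float32)); print(nm,"guides",len(g),rr)
for n,D,b in(("top",T["p"],(155,255,325,455)),("scene",S["p"],(220,300,340,440))):
    cv2.imwrite(f"pics/{n}c.png",cv2.resize(D[b[0]:b[1],b[2]:b[3],::-1],None,fx=6,fy=6,interpolation=cv2.INTER_CUBIC)[:600,:800])
a=cv2.imread("pics/topc.png");c=cv2.imread("pics/scenec.png")
w=np.zeros((600,800,3),np.uint8); a=cv2.resize(a,(400,308)); c=cv2.resize(c,(600*2//3,320)); w[:308,:400]=a; w[:320,400:]=c; cv2.imwrite("pics/crop.png",w[:320])
E
```

```text
lid z 0.07515228657396911
((0.5737159252166748, -0.17497974634170532), (0.26918908953666687, 0.15431612730026245), 74.4273910522461) [[ 0.46325707 -0.28391963]
 [ 0.61190844 -0.32534724]
 [ 0.6841748  -0.06603986]
 [ 0.5355234  -0.02461225]]
top 65 [ 0.58776799 -0.18571335  0.1515189 ] [ 0.57903467 -0.1952173   0.1465076 ] [ 0.59688243 -0.17738974  0.15652272]
top guides 572 ((0.5973228216171265, -0.1710474044084549), (0.1483641415834427, 0.0300925113260746), 74.49340057373047)
scene 121 [ 0.58632638 -0.18878225  0.14610397] [ 0.57897527 -0.19576615  0.12830438] [ 0.59672667 -0.17844514  0.15539479]
scene guides 1118 ((0.5986936688423157, -0.17191529273986816), (0.15124648809432983, 0.030176078900694847), 75.0702896118164)
```

View pics/crop.png

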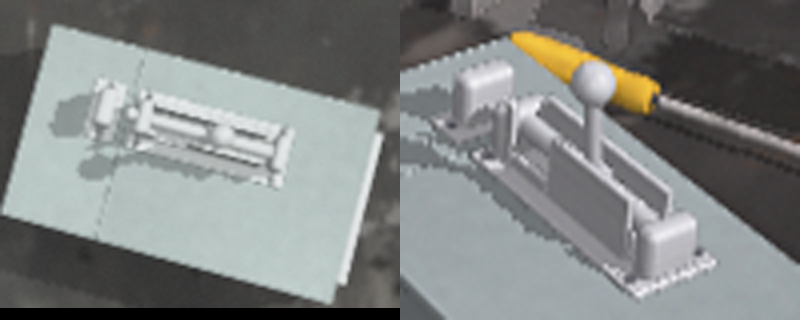

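The crop shows the long box's bolt upright and drawn back, with the ball above the guide plates. The plates slope 15.5° from world y. I'll fit a sphere to the ball, then work out the approach with the fingers closing along the bolt.

```bash
cat >> h.py <<'E'
from scipy.spatial.transform import Rotation as Ro
from scipy.optimize import least_squares
def rel(pos,yaw):
    o=ctrl.get_obs(); R=Ro.from_euler("xyz",o["orientation"],degrees=True); G=Ro.from_euler("xyz",[180,0,yaw],degrees=True)
    w=(R.inv()*G).as_rotvec(); print("shift now-axes cm",R.inv().apply(np.array(pos)-o["tool_pos"])*100,"rotvec",w,"shift goal-axes cm",G.inv().apply(np.array(pos)-o["tool_pos"])*100)
def ball(P,near):
    d=np.linalg.norm(P-near,axis=-1); q=P[(d<.02)&(P[...,2]>near[2]-.006)]
    s=least_squares(lambda c:np.linalg.norm(q-c,axis=1)-.010,near,loss="soft_l1",f_scale=.001); return s.x,len(q),np.sqrt(2*s.cost/len(q))
E
python3 - <<'E'
from h import *
for n in("top","scene"):
    print(n,ball(np.load(n+"0.npz")["P"],np.array([.588,-.186,.145])))
rel([.588,-.186,.220],164.5)
E
```

```text
top (array([ 0.58853537, -0.18595185,  0.14491374]), 65, np.float64(0.0009273436308399399))
scene (array([ 0.5901678 , -0.18558646,  0.14484757]), 102, np.float64(0.0008647819543499869))
shift now-axes cm [-53.01717666  35.95756554   1.41680924] rotvec [ 0.00146272 -0.00052137  0.50018279] shift goal-axes cm [-29.2763587   56.98065232   1.36929616]
```

move_arm(
  moves=[8,0,0,0,0,0,0.125,8,0,0,0,0,0,0.125,8,0,0,0,0,0,0.125,8,0,0,0,0,0,0.125,8,-1.8,3.5,0,0,0,0,8,-1.8,3.5,0,0,0,0,8,-1.8,3.5,0,0,0,0,8,-1.8,3.5,0,0,0,0],
)

```text
clock: 0.9
tool_pos: [0.2611, -0.5402, 0.2341]
orientation: [180.0, -0.0, 164.5]
force: [0.9, 0.2, 0.7]
opening: 0.0799
gripper_force: 0.0
```

move_arm(
  moves=[8,-1.8,3.5,0,0,0,0,8,-1.8,3.5,0,0,0,0,8,-1.8,3.5,0,0,0,0,8,-1.8,3.5,0,0,0,0,8,-1.8,3.5,0,0,0,0,8,-1.8,3.5,0,0,0,0,8,-1.8,3.5,0,0,0,0,8,-1.8,3.5,0,0,0,0],
)

```text
clock: 1.7
tool_pos: [0.4747, -0.3087, 0.2344]
orientation: [180.0, -0.0, 164.5]
force: [0.8, -1.5, -1.1]
opening: 0.08
gripper_force: 0.0
```

```bash
python3 - <<'E'
from h import *
print(ctrl.get_obs()["force"],ctrl.get_obs()["tool_pos"],ctrl.get_obs()["joint_pos"]);rel([.589,-.186,.134],164.5)
E
```

```text
[ 0.81314374 -1.46054611 -1.10495586] [ 0.47470478 -0.3086537   0.23438622] [-1.32374438e+01  1.03717721e+01 -1.32978131e+01 -8.22378538e-03
 -6.63503031e+01 -9.22397280e+01]
shift now-axes cm [-7.74466063 14.86987084 10.03764811] rotvec [ 0.00011773 -0.00035201  0.00034083] shift goal-axes cm [-7.73605836 14.87369078 10.03862194]
```

move_arm(
  moves=[8,-1.5,3.0,0,0,0,0,8,-1.5,3.0,0,0,0,0,8,-1.5,3.0,0,0,0,0,8,0,0,0,0,0,0,8,0,0,0,0,0,0],
)

```text
clock: 2.2
tool_pos: [0.5415, -0.2347, 0.234]
orientation: [-180.0, -0.1, 164.6]
force: [-0.8, -0.2, -0.4]
opening: 0.0797
gripper_force: 0.0
```

```bash
python3 - <<'E'
from h import *
p,d,P=snap("wrist"); cv2.imwrite("pics/w1.png",p[...,::-1])
print(ctrl.get_obs()["tool_pos"],ball(P,np.array([.589,-.186,.145])));rel([.589,-.186,.134],164.5)
E
```

```text
[ 0.54107685 -0.23524493  0.23411586] (array([ 0.58990757, -0.18500479,  0.14504456]), 259, np.float64(0.00048211358723669856))
shift now-axes cm [-3.3171854   6.0240452  10.00779305] rotvec [-7.13445442e-05 -1.01613412e-03  8.31090863e-04] shift goal-axes cm [-3.30200683  6.02608164 10.0115859 ]
```

move_arm(
  moves=[6,-1.7,3.1,0,0,0,0,6,-1.66,3.02,0,0,0,0,6,0,0,3,0,0,0,6,0,0,3,0,0,0,6,0,0,2,0,0,0,6,0,0,1,0,0,0,6,0,0,1,0,0,0,6,0,0,0,0,0,0],
)

```text
clock: 3.05
tool_pos: [0.5895, -0.1859, 0.1339]
orientation: [-180.0, -0.1, 164.5]
force: [-0.3, -0.0, 0.2]
opening: 0.0599
gripper_force: 0.0
```

```bash
python3 - <<'E'
from h import *
for n in("top","scene"):
    p,d,P=snap(n); cv2.imwrite(f"pics/{n}2.png",p[...,::-1])
rel([.5898,-.1852,.134],164.5)
cv2.imwrite("pics/s2.png",cv2.resize(cv2.imread("pics/scene2.png")[100:320,280:500],None,fx=2.5,fy=2.5))
E
```

```text
shift now-axes cm [0.07960951 0.04028916 0.13930973] rotvec [3.04458713e-05 1.05859852e-03 2.57690521e-05] shift goal-axes cm [0.07946304 0.04029135 0.13939271]
```

View pics/s2.png

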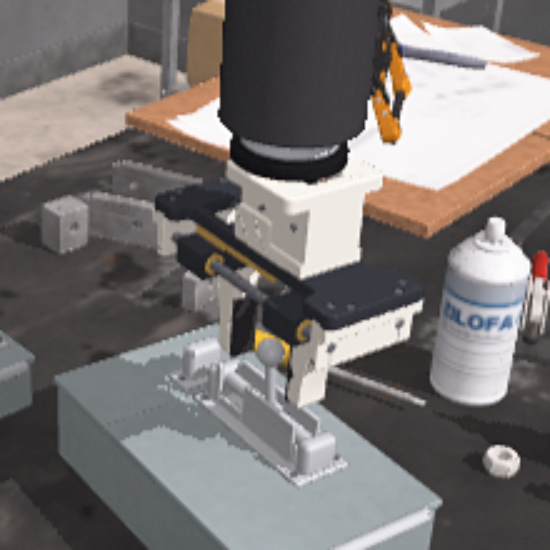

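The open fingers straddle the ball at about (268,350) in the crop, along the bolt. Now I'll close them.

move_arm(
  moves=[3,0,0,0,0,0,0,1,0,0,0,0,0,0,1,0,0,0,0,0,0,1,0,0,0,0,0,0,1,0,0,0,0,0,0],
)

```text
clock: 3.65
tool_pos: [0.5902, -0.1854, 0.1347]
orientation: [180.0, 0.0, 164.5]
force: [-0.2, 0.8, 0.5]
opening: 0.0257
gripper_force: 0.0
```

move_arm(
  moves=[1,0,0,0,0,0,0,1,0,0,0,0,0,0,1,0,0,0,0,0,0],
)

```text
clock: 3.95
tool_pos: [0.5902, -0.1853, 0.1346]
orientation: [180.0, 0.0, 164.5]
force: [1.3, 0.3, 0.4]
opening: 0.0179
gripper_force: 30.0
```

move_arm(
  moves=[1,0,0.5,0,0,0,0,1,0,0.5,0,0,0,0,1,0,0.5,0,0,0,0,1,0,0.5,0,0,0,0,1,0,0.5,0,0,0,0,1,0,0.3,0,0,0,0,1,0,0.2,0,0,0,0],
)

```text
clock: 4.65
tool_pos: [0.5982, -0.1561, 0.1346]
orientation: [-180.0, 0.0, 164.5]
force: [-0.2, -3.1, 1.7]
opening: 0.018
gripper_force: 30.0
```

Friction reads about 3 N along the bolt, as expected. I'll go on in small steps to the stop.

move_arm(
  moves=[1,0,0.2,0,0,0,0,1,0,0.1,0,0,0,0,1,0,0.1,0,0,0,0],
)

```text
clock: 4.95
tool_pos: [0.5992, -0.1526, 0.1346]
orientation: [180.0, 0.0, 164.5]
force: [-1.1, -1.7, 0.5]
opening: 0.018
gripper_force: 30.0
```

move_arm(
  moves=[1,0,0.1,0,0,0,0,1,0,0.1,0,0,0,0,1,0,0,0,0,0,0],
)

```text
clock: 5.25
tool_pos: [0.5997, -0.1508, 0.1346]
orientation: [-180.0, -0.0, 164.5]
force: [-0.8, -2.7, 2.3]
opening: 0.0179
gripper_force: 30.0
```

move_arm(
  moves=[1,0,0.1,0,0,0,0,1,0,0.1,0,0,0,0,1,0,0,0,0,0,0],
)

```text
clock: 5.55
tool_pos: [0.5994, -0.1502, 0.1345]
orientation: [-179.9, -0.1, 164.5]
force: [-2.6, -9.3, 2.5]
opening: 0.0182
gripper_force: 30.0
```

move_arm(
  moves=[1,0,0.1,0,0,0,0,1,0,0.1,0,0,0,0,1,0,0,0,0,0,0],
)

```text
clock: 5.85
tool_pos: [0.599, -0.1497, 0.1345]
orientation: [-179.8, -0.1, 164.5]
force: [-4.3, -15.5, 2.5]
opening: 0.0183
gripper_force: 30.0
```

The bolt has hit its stop: 36 mm of travel, force rising steadily to 16 N. Before the swing I'll estimate the handle's tilt from how far the ball sits from the guide plates' mid line.

```bash
python3 - <<'E'
from h import *
a=np.radians(74.5);u=np.array([np.cos(a),np.sin(a)]);n=np.array([-u[1],u[0]])
b=np.array([.5898,-.1852])
for c in("top","scene"):
    Q=np.load(c+"0.npz")["P"].reshape(-1,3);r=Q[:,:2]-b
    for lo,hi in((.100,.114),(.080,.098)):
        m=(abs(r@u)<.04)&(abs(r@n)<.03)&(Q[:,2]>lo)&(Q[:,2]<hi); print(c,lo,np.histogram((r@n)[m]*1000,np.arange(-30,31,3))[0])
o=ctrl.get_obs();print(o["force"],(o["tool_pos"][:2]-b)@u,(o["tool_pos"][:2]-b)@n)
E
```

```text
top 0.1 [ 0  0  0  0 22 45  0  3  7  9  4  7 31 14  0  0  0  0  0  0]
top 0.08 [ 0  3  7  4  0 31  5 18 11 11 26  5 16 29  3  6  2  0  0  1]
scene 0.1 [ 0  0  0  5 51 53  0  9  7 12  5 30 97  4  0  0  0  0  0  0]
scene 0.08 [  0   0   0   1  26  41   5   6   5  17  13  21 185  15   0   0   0   0
   0   0]
[ -4.31096251 -15.50266272   2.51343312] 0.03669181969248821 0.0005886606588392296
```

move_arm(
  moves=[1,0,-0.2,0,0,0,0,1,0.46,0,0.07,0,0,0,1,0.47,0,0.08,0,0,0,1,0,0,0,0,0,0],
)

```text
clock: 6.25
tool_pos: [0.5903, -0.1477, 0.1329]
orientation: [-179.9, -0.0, 164.5]
force: [-0.4, -9.4, -0.8]
opening: 0.0179
gripper_force: 30.0
```

move_arm(
  moves=[1,0.49,0,0.16,0,0,0,1,0.48,0,0.2,0,0,0,1,0,0,0,0,0,0],
)

```text
clock: 6.55
tool_pos: [0.5809, -0.1451, 0.1292]
orientation: [-179.9, -0.1, 164.5]
force: [-1.1, -10.4, 0.7]
opening: 0.0177
gripper_force: 30.0
```

Past the plate edge with little force. I'll keep following the arc.

move_arm(
  moves=[1,0.45,0,0.25,0,0,0,1,0.44,0,0.29,0,0,0,1,0.39,0,0.34,0,0,0,1,0.37,0,0.37,0,0,0,1,0,0,0,0,0,0],
)

```text
clock: 7.05
tool_pos: [0.565, -0.1406, 0.1166]
orientation: [-179.9, -0.1, 164.5]
force: [-1.5, -9.6, 1.2]
opening: 0.0179
gripper_force: 30.0
```

move_arm(
  moves=[1,0.31,0,0.41,0,0,0,1,0.29,0,0.43,0,0,0,1,0.18,0,0.35,0,0,0,1,0.16,0,0.36,0,0,0,1,0,0,0,0,0,0],
)

```text
clock: 7.55
tool_pos: [0.5557, -0.1381, 0.101]
orientation: [-179.9, -0.1, 164.5]
force: [-2.2, -8.7, 1.9]
opening: 0.0178
gripper_force: 30.0
```

move_arm(
  moves=[1,0.09,0,0.27,0,0,0,1,0.08,0,0.27,0,0,0,1,0,0,0,0,0,0],
)

```text
clock: 7.85
tool_pos: [0.554, -0.1376, 0.0956]
orientation: [-179.9, -0.1, 164.5]
force: [-2.3, -9.6, 2.0]
opening: 0.0179
gripper_force: 30.0
```

move_arm(
  moves=[1,0,0,0.15,0,0,0,1,0,0,0.1,0,0,0,1,0,0,0,0,0,0],
)

```text
clock: 8.15
tool_pos: [0.5536, -0.1376, 0.0937]
orientation: [-179.9, -0.2, 164.5]
force: [-6.3, -7.5, 7.1]
opening: 0.0182
gripper_force: 30.0
```

The stop is felt at about 7 N upward. I'll ease off, open part way and rise straight up.

move_arm(
  moves=[1,0,0,-0.1,0,0,0,5,0,0,0,0,0,0,5,0,0,0,0,0,0,5,0,0,0,0,0,0,5,0,0,0,0,0,0],
)

```text
clock: 8.65
tool_pos: [0.5557, -0.136, 0.0945]
orientation: [180.0, 0.0, 164.5]
force: [-0.2, -0.3, 0.0]
opening: 0.0443
gripper_force: 0.0
```

move_arm(
  moves=[5,0,0,-1,0,0,0,5,0,0,-2,0,0,0,5,0,0,-3,0,0,0,5,0,0,-4,0,0,0,5,0,0,-4,0,0,0,5,2,-3,0,0,0,0,5,2,-3,0,0,0,0,5,0,0,0,0,0,0],
)

```text
clock: 9.45
tool_pos: [0.4983, -0.1848, 0.2361]
orientation: [180.0, 0.1, 164.4]
force: [0.2, -0.2, 0.6]
opening: 0.0499
gripper_force: 0.0
```

```bash
python3 - <<'E'
from h import *
print(ctrl.get_obs()["force"])
a=np.radians(74.5);u=np.array([np.cos(a),np.sin(a)]);n=np.array([-u[1],u[0]]);b=np.array([.5898,-.1852])
I=[]
for c in("wrist","scene"):
    p,d,P=snap(c); x,k,e=ball(P,np.array([.554,-.137,.106])); print(c,x,k,e,"along",(x[:2]-b)@u,"lat",(x[:2]-b)@n)
    q=p if c=="wrist" else cv2.resize(p[180:330,280:520],(640,400)); I.append(cv2.resize(q,(400,250)))
cv2.imwrite("pics/end.png",np.hstack(I)[...,::-1])
E
```

```text
[ 0.2301499  -0.24049309  0.63242626]
wrist [ 0.555716   -0.13870684  0.10721371] 38 0.0002899042507426151 along 0.03569367058139632 lat 0.045269135603312805
scene [ 0.55649518 -0.13963013  0.10668007] 110 0.0012369779575741085 along 0.035012189315227406 lat 0.044271552931736236
```

View pics/end.png

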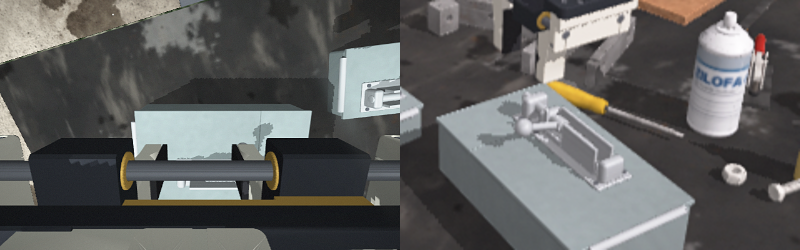

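The ball is down at z 0.107, against 0.106 expected. As a check that the bolt really reached its own stop, I'll measure the staple's height against the fingertips and where the stem sits in the notch.

```bash
python3 - <<'E'
from h import *
a=np.radians(74.5);u=np.array([np.cos(a),np.sin(a)]);n=np.array([-u[1],u[0]]);b=np.array([.5898,-.1852])
p,d,P=snap("scene"); Q=P.reshape(-1,3); r=Q[:,:2]-b
for s in range(-60,110,5):
    m=(abs(r@u*1000-s-2.5)<2.5)&(abs(r@n+.0037)<.02)&(Q[:,2]>.08)
    f=m&(r@n>.003)&(r@n<.012)
    if m.any(): print(s,"maxz",Q[m,2].max().round(4),"nearplate maxz",Q[f,2].max().round(4) if f.any() else None)
c=p[215:290,335:435,::-1]; cv2.imwrite("pics/end2.png",cv2.resize(c,(800,600),interpolation=cv2.INTER_CUBIC))
E
```

```text
-60 maxz 0.1037 nearplate maxz 0.1037
-55 maxz 0.1036 nearplate maxz 0.1036
-50 maxz 0.1024 nearplate maxz 0.1019
-45 maxz 0.1106 nearplate maxz 0.1106
-40 maxz 0.1113 nearplate maxz 0.1113
-35 maxz 0.1108 nearplate maxz 0.1108
-30 maxz 0.1107 nearplate maxz 0.1107
-25 maxz 0.1109 nearplate maxz 0.1109
-20 maxz 0.1109 nearplate maxz 0.1109
-15 maxz 0.1102 nearplate maxz 0.1102
-10 maxz 0.11 nearplate maxz 0.11
-5 maxz 0.1111 nearplate maxz 0.1111
0 maxz 0.1119 nearplate maxz 0.1119
5 maxz 0.1112 nearplate maxz 0.1112
10 maxz 0.1119 nearplate maxz 0.1119
15 maxz 0.1071 nearplate maxz 0.1024
20 maxz 0.1072 nearplate maxz 0.0866
25 maxz 0.1065 nearplate maxz 0.0982
30 maxz 0.1068 nearplate maxz 0.1008
35 maxz 0.1078 nearplate maxz 0.0868
40 maxz 0.11 nearplate maxz 0.11
45 maxz 0.1095 nearplate maxz 0.1095
50 maxz 0.1064 nearplate maxz 0.1064
55 maxz 0.1019 nearplate maxz 0.1017
60 maxz 0.0987 nearplate maxz None
65 maxz 0.1009 nearplate maxz None
70 maxz 0.1005 nearplate maxz None
75 maxz 0.1053 nearplate maxz 0.1053
80 maxz 0.1051 nearplate maxz 0.1045
85 maxz 0.105 nearplate maxz 0.1046
95 maxz 0.0999 nearplate maxz None
100 maxz 0.0979 nearplate maxz None
```

View pics/end2.png

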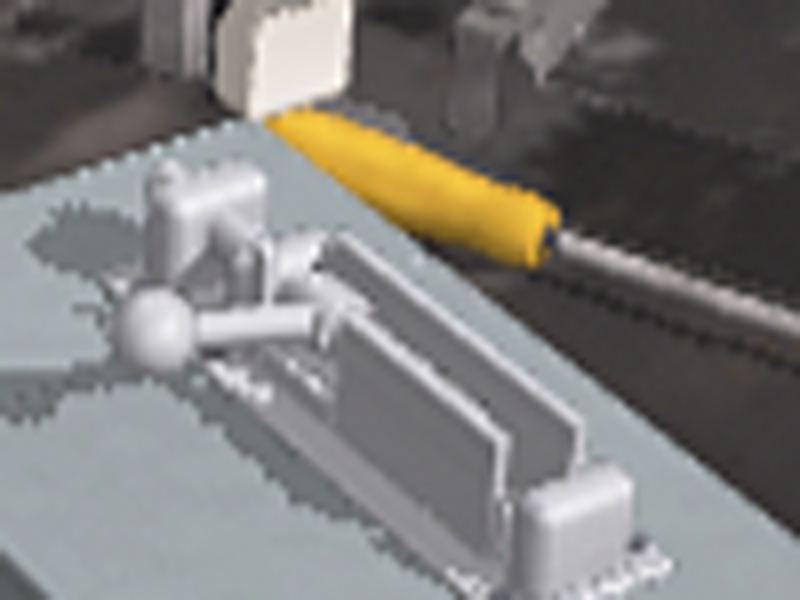

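The stem lies in the notch and the bolt end is through the staple. The staple's top is at z 0.105, about 20 mm below the fingertips during the slide, so the stop I felt was the bolt's own. The gripper is clear, so I'm handing in.

```bash
python3 -c "
from plant import ctrl; print(ctrl.close_job())"
```

```text
the job is handed in; nothing more can be done
None
```

I locked the longer box: its bolt is across into the staple against the stop and the handle is down in the notch and released; I left the shorter box alone and handed the job in at about 10 s (no verdict was returned).

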